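# Lock the filter holder into the infuser and shut its lid

## Task

Get the infuser ready for the next batch: take the filter holder off the cutting board, raise it into the underside of the infuser's round head and twist it until its lugs drop into their pockets and it hangs locked and level by itself. Then press the infuser's lid fully shut, and leave the bowl and the two jars where they are.

Things in the scene. Friction and masses are not known exactly. Their poses are not given: they have to be found in the camera images.
- infuser: Fixed grey bench machine. Base plate 160 x 215 mm, 18 mm high; column 60 x 50 mm, 200 mm high, centred 135 mm to its own -y; an arm from it carries the head, an open steel cylinder 102 mm across, 140 to 195 mm above the table. Origin: on the head's vertical axis at table height, z up; yaw 0 = world axes. The gap under the head is free and open to the machine's -x, +x and +y sides.
- mouth (a point): Head's axis at its underside, 140 mm above the table. Inside: wall radius 45 mm; a ledge of inner radius 36 mm, underside at 140 mm, cut by two opposite notches 48 degrees wide. Counter-clockwise (from above) of each notch: a lip 10 degrees wide, top at 149 mm; a pocket 41 degrees wide, floor at 145 mm; a solid stop. Above, at 163 mm, a ceiling rim stops the lugs.
- entry_mark (a point): Thin dark upright fin (6 mm wide) outside on the head, over a notch: 125 degrees counter-clockwise, from above, from the machine's +x; 56 mm from the axis. The holder goes straight up on the head's axis with its handle under this fin (within 6 degrees). Lugs clear lip and ceiling while the holder's origin is 85 to 93 mm above the table.
- lock_mark (a point): Broad dark upright fin (26 mm wide) outside on the head, over a pocket, on the machine's -x side; 56 mm from the axis. With the lugs above the lip, turn the handle 55 degrees counter-clockwise (from above), from the thin fin to this one, then let it down. Locked: holder origin on the axis, 81 mm above the table, yaw equal to the infuser's (play 4 degrees each way).
- filter_holder: Loose filter holder, about 0.32 kg, as on a coffee machine: open steel cup 66 mm across, 70 mm high, with one black handle. Origin: centre of the cup's underside, z up. Handle to its own -x. Two lugs at the rim, to its +x and -x: 20 mm wide, reaching 41 mm from the axis, 64 to 70 mm above the origin. Starts upright on the fixed white cutting board (12 mm thick).
- holder_grip (a point): Middle of the handle's section, 125 mm from the cup's axis, 34 mm above the holder's origin. The handle is a level straight bar, 20 x 20 mm, from 80 to 175 mm from the axis (a 12 mm neck joins it to the cup). Grip across it here from above, firmly (60 N or more): the cup is heavier than the handle.
- lid (a joint): Angle of the infuser's lid (rad): 0 shut, grows as it opens; starts at 0.6 to 1.0 and stays where left (stiff hinge, 0.1 N m). A steel disc 104 mm across, 6 mm thick, with a 30 mm wide tab, hinged on the head's column side; its free edge swings up. Shut, its top is 201 mm above the table. Pressing straight down on it shuts it.
- lid_hinge (a point): Middle of the lid's hinge line (along the machine's x): 56 mm to the machine's -y of the head's axis, 195 mm above the table; does not move
- lid_tab (a point): End of the lid's tab, on its top face, 118 mm from the hinge line; moves with the lid
- bowl: Bystander: steel bowl 170 mm across, 60 mm high; origin under its centre; leave alone
- tall_jar: Bystander: amber glass jar, 84 mm across, 130 mm high; origin under its centre; leave alone
- short_jar: Bystander: clear glass jar with black cap, 76 mm across, 85 mm high; origin under its centre; leave alone
Things that resemble listed ones, but are neither listed nor needed, are in the scene too. Leave any pink look-alike of the filter_holder alone.

How it is judged:
On the way, in this order (a step that is already met when the one before it is completed fails the run):
1. the filter holder is locked in the head, lugs down in the pockets (horizontal distance between filter_holder and infuser below 0.006 m and z of filter_holder in the frame of infuser between 0.078 and 0.0835 m and angle between the x axis of filter_holder and the x axis of infuser, either way round below 0.14 rad and angle between filter_holder's own z axis and vertical below 0.08 rad), for 0.2 s.
2. the lid is shut (value of joint lid below 0.05 rad), for 0.2 s.
At the end, for the whole second after the job is handed in: The filter holder hangs at rest in the head with its lugs down in the pockets (origin within 6 mm of the head's axis and 78 to 83.5 mm above the table, lugs within 8 degrees of the machine's x axis, tilted less than 0.08 rad), and the lid is shut (below 0.05 rad) (all of step 1 and value of joint lid below 0.05 rad and linear speed of filter_holder below 0.02 m/s); the robot touches nothing.
It fails at once if the bowl is pushed more than 30 mm (distance of bowl from where it was at the start of the episode above 0.03 m).
It fails at once if the amber jar is pushed more than 30 mm (distance of tall_jar from where it was at the start of the episode above 0.03 m).
It fails at once if the clear jar is pushed more than 30 mm (distance of short_jar from where it was at the start of the episode above 0.03 m).
It also fails if it takes over 61 s, if anything falls off the work surface, if the arm or the gripper's body presses on something with over 40 N, if the wrist force passes 120 N, or if a joint passes its speed limit or range.

## Robot

A 7-joint arm with a two-finger parallel gripper is mounted at the origin on the work surface. World frame = base frame: x ahead of the robot, y to its left, z up, the work surface at z = 0. Lengths are in m, angles in rad, forces in N, time in s.
With the tool pointing down it reaches from about 0.35 to 0.9 m from the base axis. Payload 8.1 kg.
Tool frame: the origin (TCP) lies at the centre of the arm's flange, where the gripper is bolted on; the fingertips stand 178 mm ahead of it and the grasp point (between the pads) lies 159 mm ahead of it; z points along the fingers, y is the line along which they close (so a half turn about z gives the same grasp; the last joint's range is limited). The gripper opens to 92 mm and grips with 3 to 60 N. Pads are 19 mm wide; open, the fingers measure 130 mm over their backs; the gripper's body (75 mm by 190 mm) begins 47 mm behind the grasp point.
Start: joints at [-0.103, 0.434, 0.025, 1.573, -0.012, 1.134, -0.075], TCP at [0.625, -0, 0.405] pointing down, gripper open.
Joint ranges: [-2.62, 2.62], [-0.44, 2.09], [-1.27, 1.32], [0.08, 2.57], [-1.32, 4.46], [0.12, 2], [-2.74, 2.74]. Speed limits (rad/s): [2.22, 2.22, 3.01, 3.01, 3.14, 3.14, 3.14].

## Interface

Orientations are given as a rotation vector (axis times angle).
In Python, from cell import arm gives the robot as it stands. The module is installed in compiled form; this text tells all that it offers.
- The arm moves only by the shell command python3 -m inch 'ROWS' [FORCE]. ROWS is text: rows parted by semicolons, each of 5 numbers parted by spaces: the shift along the tool's x, y, z in m, then the turn about the tool's z in rad, then the finger opening in m, from 0 to 0.0918. In form: x y z roll fingers; .... A call has 1 to 5 rows; each row is the pose to reach, as a shift and turn from the pose commanded when the call began, along the tool's axes at that moment; what a row does not reach only later rows make up. A row lasts 1/10 s, in which the tool goes at most 50 mm and 8.59 degrees, less where a joint would pass 70% of its speed; a pose out of reach is approached as far as the arm can. A call with a gripper value outside its range is refused whole. The fingers move at their own pace and stop on an object; FORCE is the grip in N (left out, the last holds). Time passes only in rows, so rows that repeat a pose let the fingers close. It gives the time, the measured TCP pose, the force, the opening and the grip force at its end, in the units of the state.
- arm.observe(): the state, without advancing time (a new reading comes with each control period).
- arm.get_image(name): name is "scene" or "side" or "wrist"; returns the picture (480x640x3 uint8, red, green, blue); there is no depth.
- arm.get_calibration(name): a dict with "intrinsics" (3x3 intrinsics, pixels), "distortion" ([k1, k2, p1, p2, k3] as OpenCV has them; the pictures are not rectified), "pose" (4x4, takes a point from camera to world coordinates). Camera axes: x right, y up, looking along -z (the intrinsics and any distortion apply to the point x, -y, -z); pixel columns grow to the right and rows downward; lengths in m; the calibration is good to about 2 mm. A picture is of the moment at which its call begins: read the wrist's pose just before it. get_calibration takes no time and is no camera call; for the wrist camera it gives the pose at the moment of the call.
- arm.sign_off(): hands the job in; it is judged then, once.
Trained networks look in the newest picture that a camera, given by its name, has taken for a name from the list of things; names that differ only in an ending like _2 or _b are one class to them, and where a whole thing is asked for, a point or a joint stands for the part that bears it (a point fixed in the world has none). Each returns a list of dicts, best first, with "conf" (0 to 1); they miss things now and then, are a little off and sometimes report something else, mostly with a low value. They report only what shows in the picture. A call takes as long as a camera call. They do not tell look-alikes from the thing itself.
- arm.look_for(camera, query): "point" ([row, column] in pixels, amid what is visible of it).
- arm.silhouettes(camera, query): "region" (480x640 bool, what is visible of it) and "point" ([row, column] in pixels, amid what is visible of it).
- arm.place_of(camera, query): "point" ([row, column] in pixels: a listed point, or the origin of a listed thing).
The state is a dict: "clock": time; "joints": joint angles; "dq": joint speeds; "joint_efforts": joint torques, N m; "position": TCP position; "ee_rot": TCP orientation; "force": force on the tool from outside, world axes, zero at the start; "ft_torque": the same for the moment, N m; "width": opening from 0.0 (shut) to 1.0 (fully open); "gripper_force": force on a finger pad.
Only numpy, scipy, OpenCV 4.12 (cv2) and the standard library are available. Lean on these libraries where they do the work, as an engineer would, in place of code of your own. Each camera call takes 0.05 s, during which the arm holds its last target. There are 200 camera calls.

## Working session

There is one attempt and no reset: what is moved stays moved. The work goes in short steps, Python scripts to look and compute and a shell command to move; the robot and the scene stay as the last step left them, time stands still between calls to the robot, and variables do not carry over. Pictures are saved under pics/ and viewed, at most 11 in all, crops included, and the job is handed in when it is done.

```bash
mkdir -p pics; cat > h.py <<'E'
import numpy as np, cv2
from cell import arm
from scipy.spatial.transform import Rotation as R
def ray(c,p,cal=None):
    c=cal or arm.get_calibration(c); K=np.array(c["intrinsics"]);D=np.array(c["distortion"]);T=np.array(c["pose"])
    u=cv2.undistortPoints(np.array([[[p[1],p[0]]]],float),K,D)[0,0]
    d=T[:3,:3]@np.array([u[0],-u[1],-1]); return T[:3,3],d/np.linalg.norm(d)
def atz(c,p,z,cal=None):
    o,d=ray(c,p,cal); return o+d*(z-o[2])/d[2]
def tri(rs):
    A=sum(np.eye(3)-np.outer(d,d) for o,d in rs); b=sum((np.eye(3)-np.outer(d,d))@o for o,d in rs)
    x=np.linalg.solve(A,b); return x,[np.linalg.norm((np.eye(3)-np.outer(d,d))@(x-o)) for o,d in rs]
def proj(c,X):
    c=arm.get_calibration(c); K=np.array(c["intrinsics"]);D=np.array(c["distortion"]);T=np.array(c["pose"])
    q=(np.atleast_2d(X)-T[:3,3])@T[:3,:3]; q=q*[1,-1,-1]
    return cv2.projectPoints(q,np.zeros(3),np.zeros(3),K,D)[0][:,0]
E
cat > a.py <<'E'
from h import *
ims=[]
for c in ("scene","side"):
    im=arm.get_image(c); ims.append(im[:,:,::-1]); cv2.imwrite(f"pics/{c}0.png",ims[-1])
    print(c,np.array(arm.get_calibration(c)["pose"])[:3,3].round(3))
    for q in ("filter_holder","holder_grip","infuser","mouth","entry_mark","lock_mark","lid_tab","lid_hinge","bowl","tall_jar","short_jar"):
        print(q,[(np.round(d["point"]).astype(int).tolist(),round(d["conf"],2)) for d in arm.place_of(c,q)[:4]])
print(arm.observe())
E
python3 a.py
```

```text
scene [ 1.018 -0.316  0.997]
filter_holder [([262, 405], 0.66), ([232, 232], 0.61), ([145, 378], 0.53), ([299, 251], 0.24)]
holder_grip [([254, 264], 0.85), ([248, 463], 0.83)]
infuser [([264, 405], 0.66), ([335, 287], 0.65), ([339, 462], 0.21)]
mouth [([304, 285], 0.92)]
entry_mark [([281, 299], 0.6)]
lock_mark []
lid_tab [([262, 289], 0.91), ([397, 371], 0.47)]
lid_hinge [([301, 251], 0.74)]
bowl [([338, 462], 0.97)]
tall_jar [([399, 371], 0.81)]
short_jar [([302, 152], 0.67)]
side [ 0.106 -0.705  0.843]
filter_holder [([376, 275], 0.94), ([230, 322], 0.72)]
holder_grip [([326, 322], 0.92), ([189, 313], 0.76), ([261, 451], 0.34)]
infuser [([318, 411], 0.92)]
mouth []
entry_mark [([231, 320], 0.74), ([252, 394], 0.69), ([270, 393], 0.53)]
lock_mark [([267, 392], 0.84), ([248, 395], 0.5)]
lid_tab [([210, 421], 0.97), ([228, 320], 0.47)]
lid_hinge [([272, 435], 0.73)]
bowl [([205, 386], 0.95), ([270, 392], 0.49)]
tall_jar [([261, 452], 0.87)]
short_jar [([459, 390], 0.66), ([273, 433], 0.39), ([264, 454], 0.35)]
{'clock': 1.2, 'joints': array([-0.10258565,  0.43452872,  0.02500459,  1.57316929, -0.01156719,
        1.13398041, -0.07509469]), 'dq': array([ 0.0017311 ,  0.00061116,  0.00018991, -0.00105537,  0.00035365,
       -0.00064261,  0.00068985]), 'joint_efforts': array([ 7.87493718e-04, -6.67677927e+01,  9.84367803e-01, -3.14807510e+01,
       -6.07343763e-02,  3.25854239e-02, -1.25170112e-05]), 'position': array([ 6.25025863e-01, -4.04334050e-05,  4.04735948e-01]), 'ee_rot': array([2.22148348e+00, 2.22129713e+00, 2.54545961e-05]), 'force': array([ 0.50987198, -0.05739964,  0.78214451]), 'ft_torque': array([-0.04050325,  0.0268277 ,  0.00041885]), 'gripper_force': 0.0, 'width': 1.0000738111918066}
```

View pics/scene0.png

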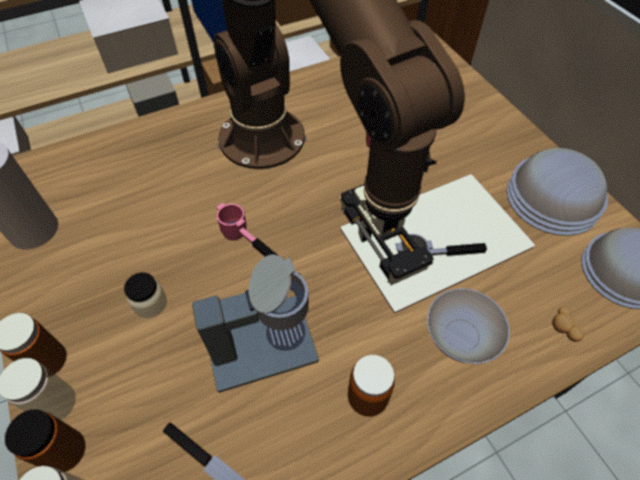

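View pics/side0.png

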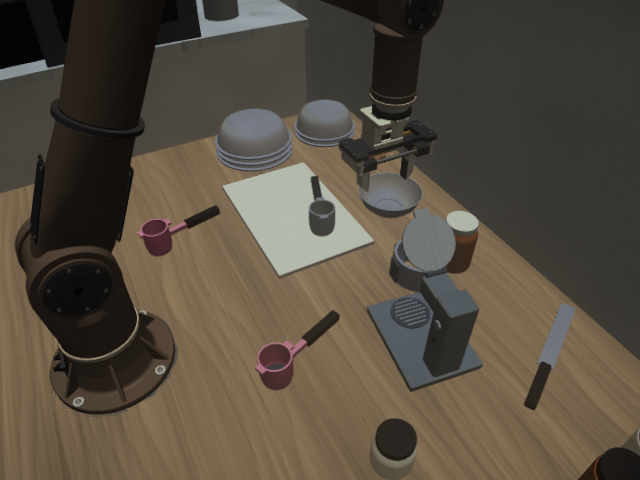

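```bash
cat > b.py <<'E'
from h import *
P=lambda n,a,b:print(n,*[np.round(x,4) for x in tri([ray("scene",a),ray("side",b)])])
print("holderA scene405",atz("scene",(262,405),.012),"scene232",atz("scene",(232,232),.012))
print("side", atz("side",(376,275),.012),atz("side",(230,322),.012))
P("gripA",(254,264),(326,322));P("gripB",(248,463),(189,313))
P("holdA",(232,232),(376,275));P("holdB",(262,405),(230,322))
P("inf",(335,287),(318,411));P("tab",(262,289),(210,421));P("hinge",(301,251),(272,435));P("entry",(281,299),(252,394))
P("entry2",(281,299),(270,393))
print("mouth",atz("scene",(304,285),.14),"inf",atz("scene",(335,287),0),atz("side",(318,411),0))
for n,a,b in (("bowl",(338,462),(205,386)),("tall",(399,371),(261,452)),("short",(302,152),(459,390))): P(n,a,b);print(atz("scene",a,0),atz("side",b,0))
E
python3 b.py
```

```text
holderA scene405 [0.55272456 0.13893422 0.012     ] scene232 [ 0.28926318 -0.19625953  0.012     ]
side [ 0.27496585 -0.19217029  0.012     ] [0.55417892 0.14575545 0.012     ]
gripA [ 0.4012 -0.1522  0.0429] [0.004 0.004]
gripB [0.5937 0.2689 0.0447] [0.003 0.003]
holdA [ 0.2786 -0.1911  0.0021] [0.0047 0.0047]
holdB [0.5527 0.1397 0.0152] [0.0022 0.0022]
inf [ 0.5944 -0.187   0.0021] [0.0024 0.0024]
tab [ 0.5924 -0.1643  0.2824] [0.0004 0.0004]
hinge [ 0.5845 -0.2407  0.194 ] [0.0012 0.0012]
entry [ 0.5684 -0.1372  0.1636] [0.0022 0.0022]
entry2 [ 0.5577 -0.1403  0.1312] [0.0088 0.0088]
mouth [ 0.5914646  -0.18009763  0.14      ] inf [ 0.59219527 -0.18453914  0.        ] [ 0.59620554 -0.18814483  0.        ]
bowl [0.7637 0.1581 0.0022] [0.0075 0.0075]
[0.76729465 0.15163835 0.        ] [ 7.64984756e-01  1.69845795e-01 -1.11022302e-16]
tall [ 0.7913 -0.0874 -0.0049] [0.0015 0.0015]
[ 0.79313422 -0.08995377  0.        ] [ 0.78703076 -0.08933236  0.        ]
short [ 3.843e-01 -4.274e-01 -2.000e-04] [0.0017 0.0017]
[ 0.38353593 -0.42589913  0.        ] [ 0.38483227 -0.42906032  0.        ]
```

The grey holder sits on the board at scene (row 262, col 405), handle (248,463), side (230,322). The look-alikes are both pink and off the board: scene (220,232), side (240,157) and (365,275). So the grey one on the white board is the one meant. I'll move above its handle and confirm with an enlarged crop.

```bash
python3 -m inch '0.05 -0.006 0 0.06 0.0918; 0.1 -0.012 0.01 0.12 0.0918; 0.15 -0.02 0.02 0.18 0.0918; 0.2 -0.025 0.03 0.24 0.0918; 0.25 -0.03 0.04 0.3 0.0918'; python3 -m inch '0 0 0 0 0.0918; 0 0 0 0 0.0918'
cat > c.py <<'E'
from h import *
s=arm.observe();print(s["position"].round(4),R.from_rotvec(s["ee_rot"]).as_matrix()[:,0].round(3))
w=arm.get_image("wrist");cal=arm.get_calibration("wrist")
for q,z in (("filter_holder",.012),("holder_grip",.046)):
    for d in arm.place_of("wrist",q)[:3]: print(q,d["point"],d["conf"],atz("wrist",d["point"],z).round(4))
S=arm.get_image("scene");
for q,z in (("filter_holder",.012),("holder_grip",.046),("mouth",.14),("infuser",0)):
    for d in arm.place_of("scene",q)[:3]: print(q,np.round(d["point"]),d["conf"],atz("scene",d["point"],z).round(4))
cv2.imwrite("pics/w1.png",w[:,:,::-1])
cv2.imwrite("pics/s1.png",cv2.resize(S[245:400,190:400,::-1],None,fx=3.8,fy=3.8,interpolation=3))
E
python3 c.py
```

```text
clock: 1.7
position: [0.5951, 0.2462, 0.3657]
ee_rot: [2.531, 1.861, 0.001]
force: [0.5, -0.3, -0.6]
width: 1.0
gripper_force: 0.0
clock: 1.9
position: [0.595, 0.2461, 0.3653]
ee_rot: [-2.525, -1.869, 0.001]
force: [-0.6, -1.4, -0.4]
width: 0.999
gripper_force: 0.0
[0.595  0.2461 0.3653] [ 0.292  0.956 -0.001]
holder_grip [196.7, 321.1] 0.65 [0.6013 0.2611 0.046 ]
filter_holder [143. 377.] 0.98 [0.1781 0.2803 0.012 ]
filter_holder [262. 406.] 0.76 [0.5537 0.1408 0.012 ]
filter_holder [305. 280.] 0.72 [ 0.5264 -0.1704  0.012 ]
holder_grip [160. 413.] 0.76 [0.3063 0.3144 0.046 ]
holder_grip [249. 464.] 0.74 [0.5991 0.2669 0.046 ]
holder_grip [255. 265.] 0.72 [ 0.4093 -0.1562  0.046 ]
mouth [304. 283.] 0.92 [ 0.5893 -0.183   0.14  ]
infuser [337. 286.] 0.86 [ 0.5958 -0.1883  0.    ]
infuser [300. 148.] 0.65 [ 0.3746 -0.4325 -0.    ]
```

View pics/w1.png

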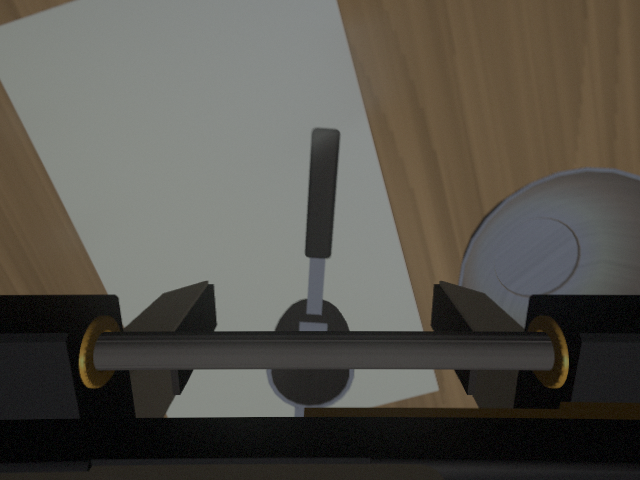

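View pics/s1.png

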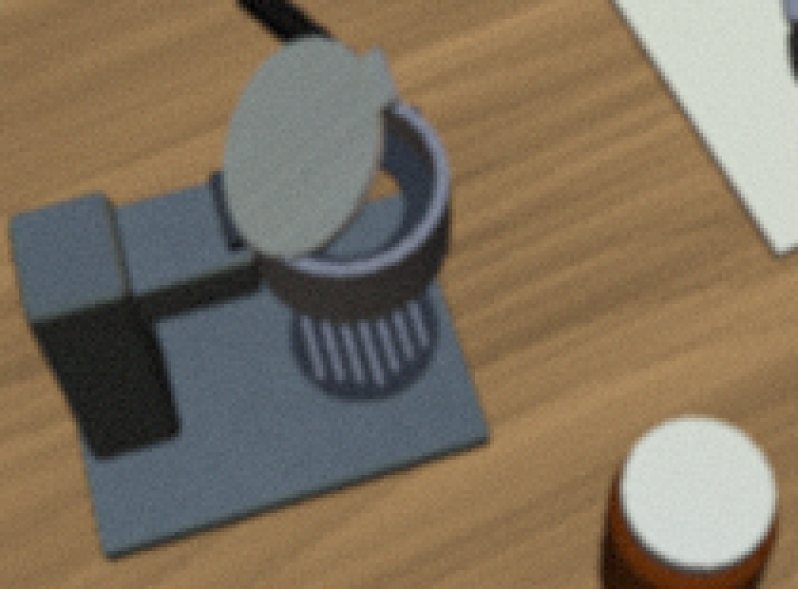

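The wrist view shows the grey steel holder on the white board, with the black handle from (129,326) to (257,317) and the cup at about (360,312). The scene crop shows the plate's +x edge from crop (106,550) to (487,436).

```bash
cat > d.py <<'E'
from h import *
f=atz("wrist",(129.5,326),.056);n=atz("wrist",(256,318),.056);u=(f-n);L=np.linalg.norm(u);u/=L
print("len",L,"ang",np.degrees(np.arctan2(u[1],u[0])),"grip",n+u*.045,"axis",n-u*.08)
X=R.from_rotvec(arm.observe()["ee_rot"]).as_matrix();p=arm.observe()["position"]
d=n+u*.045-p;d[2]=.046+.159-p[2];print("tool shift",X.T@d,"roll",np.arctan2(X[1,0],X[0,0])-np.arctan2(u[1],u[0]))
c=lambda x,y:(245+y/3.8,190+x/3.8)
a=atz("scene",c(106,549),.018);b=atz("scene",c(487,435),.018);v=b-a
print(a,b,"len",np.linalg.norm(v),"yaw",np.degrees(np.arctan2(v[1],v[0]))-90)
E
python3 d.py
```

```text
len 0.09228684015925286 ang 69.00016168969137 grip [0.60178526 0.26348014 0.056     ] axis [0.55698959 0.14678246 0.056     ]
tool shift [ 0.02099153 -0.00048756  0.16116143] roll 0.06492386811957296
[ 0.6450767  -0.35819418  0.018     ] [ 0.67798771 -0.15146723  0.018     ] len 0.20933028416030627 yaw -9.045599658878047
```

```bash
python3 -m inch '0.01 0 0.04 0.03 0.0918; 0.02 0 0.08 0.065 0.0918; 0.021 0 0.12 0.065 0.0918; 0.021 0 0.15 0.065 0.0918; 0.021 0 0.161 0.065 0.0918' 60; python3 -m inch '0 0 0 0 0.0; 0 0 0 0 0.0; 0 0 0 0 0.0; 0 0 0 0 0; 0 0 0 0 0' 60; python3 -m inch '0 0 -0.01 0 0; 0 0 -0.03 0 0; 0 0 -0.06 0 0; 0 0 -0.1 0 0; 0 0 -0.14 0 0'
```

```text
clock: 2.8
position: [0.6008, 0.2636, 0.2016]
ee_rot: [-2.588, -1.781, 0.008]
force: [-0.6, -0.4, -0.6]
width: 0.996
gripper_force: 0.0
clock: 3.3
position: [0.6021, 0.2645, 0.206]
ee_rot: [2.588, 1.781, 0.003]
force: [-0.3, 0.5, 0.9]
width: 0.615
gripper_force: 0.0
clock: 3.8
position: [0.6015, 0.2642, 0.347]
ee_rot: [-2.588, -1.781, 0.0]
force: [0.9, 0.5, 0.7]
width: 0.18
gripper_force: 0.0
```

The fingers are slower than I allowed, and they closed in the air during the lift. I'll reopen, check the handle and go again.

```bash
for i in 1 2 3; do python3 -m inch '0 0 0 0 0.0918; 0 0 0 0 0.0918; 0 0 0 0 0.0918; 0 0 0 0 0.0918'|grep -E "clock|width|pos"; done; python3 - <<'E'
from h import *
w=arm.get_image("wrist");cv2.imwrite("pics/w2.png",w[:,:,::-1])
for q,z in (("filter_holder",.012),("holder_grip",.046)):
    for d in arm.place_of("wrist",q)[:3]: print(q,d["point"],d["conf"],atz("wrist",d["point"],z).round(4))
E
```

```text
clock: 4.2
position: [0.6014, 0.2642, 0.3436]
width: 0.481
clock: 4.6
position: [0.6018, 0.2644, 0.3447]
width: 0.822
clock: 5.0
position: [0.6018, 0.2644, 0.3449]
width: 1.001
filter_holder [354.1, 320.9] 0.57 [0.5568 0.1511 0.012 ]
holder_grip [232.6, 319.4] 0.67 [0.5989 0.2628 0.046 ]
holder_grip [355.0, 322.6] 0.28 [0.5656 0.1697 0.046 ]
```

View pics/w2.png

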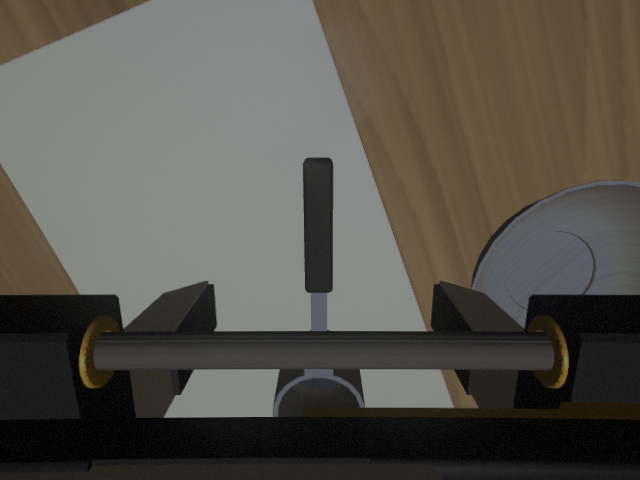

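The holder is undisturbed: the handle runs straight from (158,318) to (291,318), centred between the fingers. I'll go back down and give it about 1.2 s to close.

```bash
python3 - <<'E'
from h import *
f=atz("wrist",(159,318.5),.056);n=atz("wrist",(291,318),.056);print(np.linalg.norm(f-n),(f+n)/2,f,n,np.degrees(np.arctan2(*(f-n)[1::-1])))
E
python3 -m inch '0 0 0.04 0 0.0918; 0 0 0.08 0 0.0918; 0 0 0.11 0 0.0918; 0 0 0.13 0 0.0918; 0 0 0.14 0 0.0918' 60; for i in 1 2 3; do python3 -m inch '0 0 0 0 0; 0 0 0 0 0; 0 0 0 0 0; 0 0 0 0 0' 60|grep -E "wid|grip|pos"; done
```

```text
0.09328484753778474 [0.60042313 0.26862194 0.056     ] [0.61744519 0.31204733 0.056     ] [0.58340106 0.22519654 0.056     ] 68.595609792543
clock: 5.65
position: [0.6011, 0.2641, 0.2027]
ee_rot: [-2.587, -1.781, 0.005]
force: [-0.9, 0.0, 0.1]
width: 0.999
gripper_force: 0.0
position: [0.6023, 0.2646, 0.2062]
width: 0.703
gripper_force: 0.0
position: [0.6018, 0.2644, 0.2049]
width: 0.353
gripper_force: 0.0
position: [0.6018, 0.2644, 0.2048]
width: 0.213
gripper_force: 59.7
```

Gripped at 59.7 N. I'll lift, then refine the infuser pose by fitting its known model points to both fixed cameras.

```bash
python3 -m inch '0 0 -0.02 0 0; 0 0 -0.05 0 0; 0 0 -0.09 0 0; 0 0 -0.1 0 0; 0 0 -0.1 0 0' 60; cat > fit.py <<'E'
from h import *
from scipy.optimize import least_squares
def pts(x,y,a,phi):
    c,s=np.cos(a),np.sin(a); t=np.radians(125)
    M={"infuser":(0,0,0),"mouth":(0,0,.14),"entry_mark":(.056*np.cos(t),.056*np.sin(t),.1675),"lock_mark":(-.056,0,.1675),"lid_hinge":(0,-.056,.195),
       "lid_tab":(0,-.056+.118*np.cos(phi)-.006*np.sin(phi),.195+.118*np.sin(phi)+.006*np.cos(phi)),"PA":(.08,None,.018)}
    return {k:np.array([x+c*v[0]-s*v[1],y+s*v[0]+c*v[1],v[2]]) for k,v in M.items() if v[1] is not None}
def measure(n=2):
    obs=[]
    g=pts(.5925,-.184,-.14,.8)
    for i in range(n):
        for c in ("scene","side"):
            arm.get_image(c)
            for q in g:
                pr=proj(c,g[q])[0]
                for d in arm.place_of(c,q):
                    e=np.array(d["point"])[::-1]-pr
                    if np.hypot(*e)<14 and d["conf"]>.45: obs.append((c,q,np.array(d["point"])[::-1])); break
    return obs
if __name__=="__main__":
    obs=measure()
    fun=lambda v:np.concatenate([(proj(c,pts(*v)[q])[0]-p) for c,q,p in obs])
    r=least_squares(fun,[.5925,-.184,-.14,.8],loss="soft_l1",x_scale=[.01,.01,.1,.1])
    J=np.linalg.inv(r.jac.T@r.jac)**1 if 1 else 0
    print("pose",r.x.round(4),np.degrees(r.x[2]),"sd/px",np.sqrt(np.diag(J)).round(4))
    for (c,q,p),e in zip(obs,fun(r.x).reshape(-1,2)): print(c,q,p.round(),e.round(1))
    for c in ("scene","side"):
        im=arm.get_image(c)[:,:,::-1].copy(); cv2.imwrite(f"pics/raw_{c}.png",im)
E
python3 fit.py
```

```text
clock: 7.35
position: [0.6023, 0.2646, 0.3065]
ee_rot: [2.588, 1.781, 0.006]
force: [-0.4, -0.5, -3.9]
width: 0.212
gripper_force: 59.9
pose [ 0.5926 -0.1862 -0.1318  0.7499] -7.553480713148648 sd/px [0.0008 0.0008 0.0206 0.03  ]
scene infuser [286. 335.] [0.1 0.1]
scene entry_mark [300. 277.] [-0.7  1.6]
scene lid_hinge [253. 302.] [-2.4 -1.1]
scene lid_tab [293. 263.] [-1.1  1. ]
side infuser [412. 319.] [-3.1 -1.2]
side mouth [418. 272.] [-0.3  0.3]
side entry_mark [397. 251.] [-2.7  0.2]
side lock_mark [392. 268.] [1.8 1.4]
side lid_hinge [436. 274.] [ 0.  -1.2]
side lid_tab [424. 209.] [-2.6 -0.3]
scene infuser [291. 336.] [-4.2 -0.9]
scene mouth [282. 305.] [-0.   0.5]
scene entry_mark [299. 278.] [ 0.1 -0.1]
scene lid_hinge [254. 304.] [-3.5 -3.3]
scene lid_tab [290. 265.] [ 2.5 -1.3]
side infuser [414. 320.] [-4.4 -1.5]
side mouth [418. 274.] [ 0.2 -1.4]
side entry_mark [392. 252.] [ 2.7 -0.7]
side lock_mark [390. 270.] [ 3.2 -0.4]
side lid_hinge [434. 273.] [ 1.8 -0.6]
side lid_tab [419. 212.] [ 2.  -2.6]
```

Infuser at about (0.5926, -0.1862), yaw about -8°. A helper will work out the shifts from the current pose.

```bash
cat > g.py <<'E'
from h import *
import sys
# usage: axis_x axis_y origin_z handle_deg  -> tool shift from the present pose
r=.1235
def tgt(ax,ay,z,a):
    a=np.radians(a); return np.array([ax+r*np.cos(a),ay+r*np.sin(a),z+.034+.159])
def shift(ax,ay,z,a,s=None):
    s=s or arm.observe(); X=R.from_rotvec(s["ee_rot"]).as_matrix()
    return (X.T@(tgt(ax,ay,z,a)-s["position"])).round(4), round(float(np.arctan2(X[1,0],X[0,0])-np.radians(a)),3)
if __name__=="__main__":
    for l in sys.argv[1:]: print(l,shift(*map(float,l.split())))
    s=arm.observe(); print(s["position"].round(4),"force",s["force"].round(1),s["ft_torque"].round(2))
    X=R.from_rotvec(s["ee_rot"]).as_matrix();print("toolx deg",np.degrees(np.arctan2(X[1,0],X[0,0])))
E
python3 g.py ".5245 -.0525 .058 117" ".52 -.0525 .09 111"
```

```text
.5245 -.0525 .058 117 (array([-0.2408, -0.0507,  0.0539]), -0.836)
.52 -.0525 .09 111 (array([-0.2333, -0.0458,  0.0219]), -0.732)
[0.6018 0.2644 0.3049] force [ 0.1  0.5 -3.3] [ 0.28 -0.07 -0.01]
toolx deg 69.08106079957983
```

```bash
python3 -m inch '-0.04 -0.01 0 -0.14 0; -0.08 -0.02 0 -0.28 0; -0.12 -0.03 0 -0.42 0; -0.16 -0.04 0.01 -0.56 0; -0.20 -0.045 0.02 -0.7 0'; python3 -m inch '0 0 0 0 0'; python3 g.py ".5245 -.0525 .058 117"
```

```text
clock: 9.35
position: [0.487, 0.0927, 0.285]
ee_rot: [1.811, 2.566, 0.001]
force: [0.4, -1.3, -3.6]
width: 0.214
gripper_force: 59.9
clock: 9.45
position: [0.4854, 0.088, 0.2836]
ee_rot: [-1.82, -2.558, 0.01]
force: [0.5, -0.3, -2.9]
width: 0.214
gripper_force: 59.9
.5245 -.0525 .058 117 (array([-0.0231, -0.0258,  0.0328]), -0.137)
[0.4854 0.088  0.2836] force [ 0.5 -0.3 -2.9] [ 0.32  0.13 -0.03]
toolx deg 109.13682957915273
```

```bash
python3 -m inch '-0.012 -0.012 0.016 -0.07 0; -0.023 -0.026 0.033 -0.137 0; -0.023 -0.026 0.033 -0.137 0; -0.023 -0.026 0.033 -0.137 0'; python3 g.py ".5926 -.1862 .058 117"; cat > e.py <<'E'
from h import *
import sys
n=sys.argv[1]
a=arm.get_image("scene")[:,:,::-1][200:380,200:440]; b=arm.get_image("side")[:,:,::-1][180:360,300:540]
cv2.imwrite(f"pics/{n}.png",np.vstack([cv2.resize(i,None,fx=2.2 if 0 else 1.66,fy=1.66,interpolation=3) for i in (a,b)]) if 0 else cv2.resize(np.hstack([a,b]),None,fx=1.66,fy=3.3*.5,interpolation=3))
E
python3 e.py pre
```

```text
clock: 9.85
position: [0.4716, 0.0634, 0.252]
ee_rot: [-1.644, -2.677, 0.0]
force: [0.8, 0.7, -1.5]
width: 0.214
gripper_force: 59.9
.5926 -.1862 .058 117 (array([-0.1538, -0.0052,  0.0009]), -0.002)
[0.4716 0.0634 0.252 ] force [ 0.8  0.7 -1.5] [0.31 0.02 0.01]
toolx deg 116.90049084851475
```

View pics/pre.png

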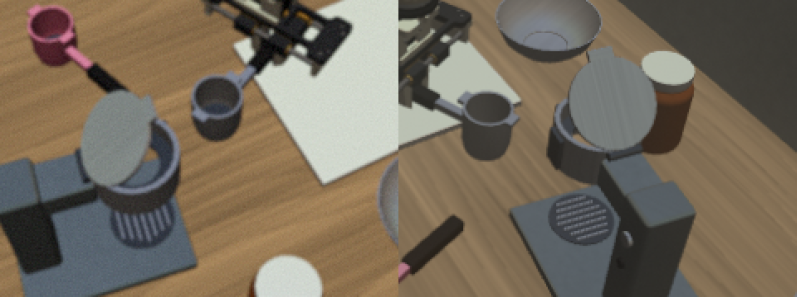

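The held cup is level, with the handle from the gripper and the head ahead of it. I'll check where the cup's axis really is.

```bash
cat > hp.py <<'E'
from h import *
from g import r
def cup(n=2):
    s=arm.observe();X=R.from_rotvec(s["ee_rot"]).as_matrix()
    E=s["position"]-r*X[:,0]+(.159+.034)*X[:,2]
    rs=[]
    for i in range(n):
        for c in ("scene","side"):
            arm.get_image(c); e=proj(c,E)[0]
            for d in arm.place_of(c,"filter_holder"):
                p=np.array(d["point"])
                if np.hypot(*(p[::-1]-e))<20: rs.append(ray(c,p)); print(c,d["conf"],(p[::-1]-e).round(1)); break
    print("expected",E.round(4)); x,e=tri(rs); print("seen",x.round(4),np.round(e,4))
cup()
E
python3 hp.py; python3 fit.py | head -1
```

```text
scene 0.93 [-4.   3.3]
side 0.75 [-1.2  0.7]
scene 0.78 [-2.7 -0.3]
side 0.73 [1.8 0.5]
expected [ 0.5285 -0.0457  0.0596]
seen [ 0.5278 -0.0521  0.0613] [0.0068 0.0055 0.0017 0.0024]
pose [ 0.5916 -0.1855 -0.1335  0.7925] -7.649380858769118 sd/px [0.0008 0.001  0.0202 0.0177]
```

```bash
cat > ov.py <<'E'
from h import *
import sys
s=arm.observe();X=R.from_rotvec(s["ee_rot"]).as_matrix()
t=np.linspace(0,2*np.pi,60);C=lambda c,rad,z:np.c_[c[0]+rad*np.cos(t),c[1]+rad*np.sin(t),0*t+z]
A=(.592,-.186);yaw=np.radians(-8);out=[]
Ry=np.array([[np.cos(yaw),-np.sin(yaw)],[np.sin(yaw),np.cos(yaw)]])
def M(l): l=np.array(l,float); return np.c_[l[:,:2]@Ry.T+A,l[:,2]]
for cam,(r0,c0) in (("scene",(225,215)),("side",(215,305))):
    im=arm.get_image(cam)[:,:,::-1]; f=4
    im=cv2.resize(im[r0:r0+140,c0:c0+125 if cam=="scene" else c0+150][:, :],None,fx=f if 0 else 3,fy=3,interpolation=3).copy()
    def dr(P,col,cl=False):
        q=((proj(cam,P)-[c0,r0]+.5)*3-.5); cv2.polylines(im,[np.round(q*8).astype(np.int32)],cl,col,1,cv2.LINE_AA,3)
    for r,col in ((.1235,(0,255,0)),(.129,(0,0,255))):
        E=s["position"]-r*X[:,0]+.193*X[:,2]; dr(C(E,.033,E[2]+.07),col)
    dr(C(A,.051,.195),(0,255,255)); dr(C(A,.051,.14),(0,255,255))
    dr(M([(.08,-.16,.018),(.08,.055,.018),(-.08,.055,.018),(-.08,-.16,.018)]),(255,0,255),True)
    dr(M([(-.03,-.16,.2),(.03,-.16,.2),(.03,-.11,.2),(-.03,-.11,.2)]),(255,255,0),True)
    for a in (125,180):
        a=np.radians(a); dr(M([(.056*np.cos(a),.056*np.sin(a),z) for z in (.14,.195)]),(0,128,255))
    out.append(im)
cv2.imwrite("pics/%s.png"%sys.argv[1],np.hstack(out)[:, :800] if sum(o.shape[1] for o in out)<=800 else cv2.resize(np.hstack(out),(800,int(420*800/sum(o.shape[1] for o in out)))))
E
python3 ov.py ov1
```

```text
(no output)
```

View pics/ov1.png

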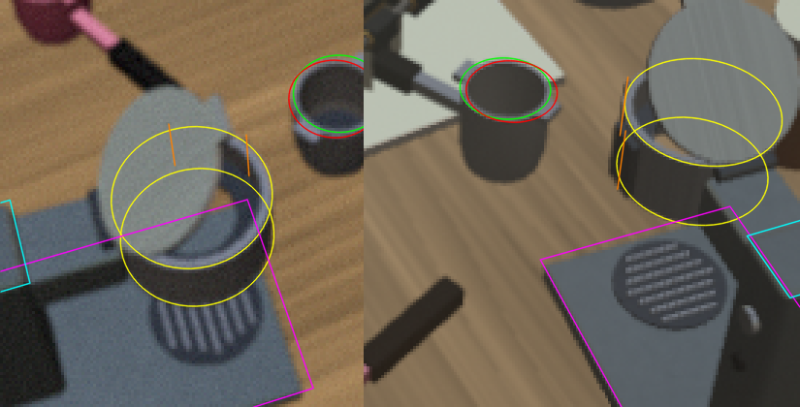

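The overlay agrees with the picture to about 1–2 px for plate, head and cup rim (cup rim at scene x≈335, side x≈506 in the mosaic). I'll go under the head and compare the cup with the head directly.

```bash
sed -i 's/^r=.1235/r=.125/' g.py; python3 g.py ".592 -.186 .058 117"; python3 -m inch '-0.04 -0.002 0 0 0; -0.08 -0.004 0 0 0; -0.12 -0.005 0 0 0; -0.142 -0.005 0 0 0; -0.152 -0.005 0 0 0'; python3 -m inch '0 0 0 0 0;0 0 0 0 0'; python3 g.py ".592 -.186 .058 117"; python3 - <<'E'
from h import *
o=[]
for c,(r0,c0) in (("scene",(255,235)),("side",(215,365))):
    im=arm.get_image(c)[:,:,::-1][r0:r0+110,c0:c0+100]; o.append(cv2.resize(im,None,fx=4,fy=4,interpolation=3))
cv2.imwrite("pics/under.png",np.hstack(o))
E
```

```text
.592 -.186 .058 117 (array([-0.152 , -0.0058,  0.0008]), 0.001)
[0.4714 0.0634 0.2518] force [-0.2  0.7 -3.6] [0.28 0.09 0.01]
toolx deg 117.03827920016252
clock: 12.45
position: [0.5366, -0.077, 0.2517]
ee_rot: [1.645, 2.676, -0.001]
force: [-1.0, 0.3, -3.3]
width: 0.215
gripper_force: 59.9
clock: 12.65
position: [0.5355, -0.0729, 0.2517]
ee_rot: [-1.638, -2.679, -0.001]
force: [-0.1, 0.2, -2.4]
width: 0.214
gripper_force: 59.9
.592 -.186 .058 117 (array([-0.0014, -0.001 ,  0.0007]), 0.002)
[ 0.5355 -0.0729  0.2517] force [-0.1  0.2 -2.4] [ 0.34  0.12 -0.  ]
toolx deg 117.10863314904536
```

View pics/under.png

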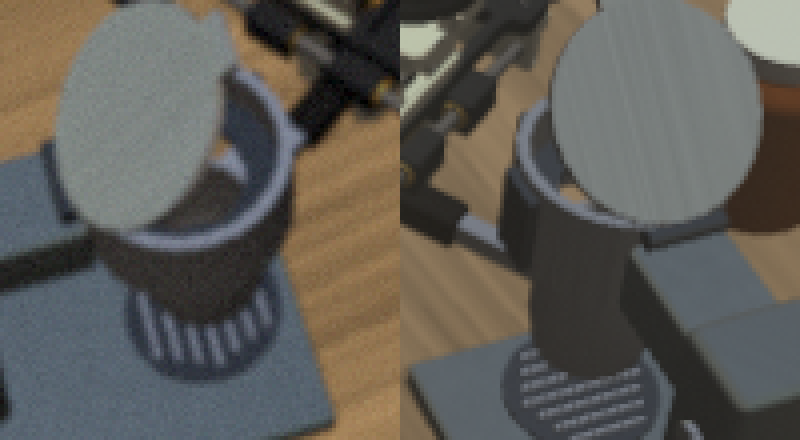

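Side view: cup edges at 531–640, drain disc 503–665, both centred at x≈584. In the scene half, the neck at (300,130) lies under the thin fin at (290,135). It looks centred, so I'll raise while watching force.

```bash
python3 -m inch '-0.0015 -0.001 0 0 0; -0.0015 -0.001 -0.006 0 0; -0.0015 -0.001 -0.011 0 0; -0.0015 -0.001 -0.014 0 0; -0.0015 -0.001 -0.014 0 0'; python3 -m inch '0 0 -0.003 0 0; 0 0 -0.006 0 0; 0 0 -0.006 0 0'
```

```text
clock: 13.25
position: [0.5361, -0.076, 0.2666]
ee_rot: [1.64, 2.678, 0.001]
force: [0.3, -0.3, -3.1]
width: 0.21
gripper_force: 59.9
clock: 13.55
position: [0.536, -0.0761, 0.2723]
ee_rot: [1.64, 2.679, 0.0]
force: [0.3, 0.3, -1.8]
width: 0.214
gripper_force: 59.9
```

```bash
python3 -m inch '0 0 -0.003 0 0; 0 0 -0.006 0 0; 0 0 -0.009 0 0; 0 0 -0.0095 0 0; 0 0 -0.0095 0 0'; python3 hp.py; for a in 109.5 102 94.5 87; do :; done; python3 g.py ".592 -.186 .089 117" ".592 -.186 .089 124.5" ".592 -.186 .089 132" ".592 -.186 .089 139.5" ".592 -.186 .089 147"
```

```text
clock: 14.05
position: [0.5358, -0.076, 0.2815]
ee_rot: [1.64, 2.679, 0.0]
force: [-0.3, -0.1, -3.3]
width: 0.217
gripper_force: 59.9
scene 0.56 [-1.1  0.8]
side 0.86 [-2.1 -1.4]
scene 0.84 [-1.1  3.5]
side 0.56 [ 1.  -0.7]
expected [ 0.5927 -0.1874  0.0885]
seen [ 0.5942 -0.1883  0.0886] [0.0021 0.0065 0.0059 0.0015]
.592 -.186 .089 117 (array([ 0.0015,  0.0002, -0.0007]), 0.001)
.592 -.186 .089 124.5 (array([ 0.0005, -0.0161, -0.0007]), -0.13)
.592 -.186 .089 132 (array([-0.0027, -0.0322, -0.0007]), -0.261)
.592 -.186 .089 139.5 (array([-0.008 , -0.0477, -0.0007]), -0.392)
.592 -.186 .089 147 (array([-0.0152, -0.0623, -0.0007]), -0.523)
[ 0.5358 -0.0761  0.2813] force [-0.4  0.2 -2.4] [0.25 0.1  0.03]
toolx deg 117.0359218048531
```

In the notches with no contact. Now turn about the axis.

```bash
python3 -m inch '0.0007 -0.008 -0.0005 -0.065 0; 0.0005 -0.016 -0.0005 -0.13 0; -0.001 -0.024 -0.0005 -0.195 0; -0.003 -0.032 -0.0005 -0.26 0; -0.003 -0.032 -0.0005 -0.26 0'; python3 g.py ".592 -.186 .089 132" ".592 -.186 .089 139.5" ".592 -.186 .089 147" ".592 -.186 .089 154.5" ".592 -.186 .089 162"
```

```text
clock: 14.95
position: [0.5079, -0.0942, 0.2817]
ee_rot: [-1.28, -2.868, 0.001]
force: [-0.7, 1.0, -3.2]
width: 0.215
gripper_force: 59.9
.592 -.186 .089 132 (array([ 0.0005,  0.001 , -0.0003]), -0.001)
.592 -.186 .089 139.5 (array([-0.0006, -0.0153, -0.0002]), -0.132)
.592 -.186 .089 147 (array([-0.0038, -0.0313, -0.0002]), -0.263)
.592 -.186 .089 154.5 (array([-0.0091, -0.0468, -0.0002]), -0.394)
.592 -.186 .089 162 (array([-0.0163, -0.0614, -0.0002]), -0.525)
[ 0.5079 -0.0942  0.2817] force [-0.7  1.  -3.2] [ 0.24  0.2  -0.  ]
toolx deg 131.91630846951674
```

```bash
python3 -m inch '-0.0005 -0.015 0 -0.13 0; -0.0035 -0.031 0 -0.26 0; -0.009 -0.0465 0 -0.39 0; -0.016 -0.061 0 -0.525 0; -0.016 -0.061 0 -0.525 0'; python3 g.py ".592 -.186 .089 162"  ".592 -.186 .089 167"  ".592 -.186 .089 172"
```

```text
clock: 15.45
position: [0.4734, -0.1479, 0.2817]
ee_rot: [-0.495, -3.102, 0.001]
force: [-0.4, -0.2, -2.6]
width: 0.215
gripper_force: 59.9
.592 -.186 .089 162 (array([ 0.0004,  0.0004, -0.0003]), -0.002)
.592 -.186 .089 167 (array([-0.0001, -0.0104, -0.0003]), -0.089)
.592 -.186 .089 172 (array([-0.0016, -0.0213, -0.0003]), -0.177)
[ 0.4734 -0.1479  0.2817] force [-0.4 -0.2 -2.6] [ 0.15  0.31 -0.05]
toolx deg 161.88348316068615
```

```bash
python3 -m inch '0 -0.0105 0 -0.089 0; -0.0015 -0.021 0 -0.175 0; -0.0015 -0.021 0 -0.175 0'; python3 -m inch '0 0 0.003 0 0; 0 0 0.005 0 0; 0 0 0.0065 0 0;0 0 0.0065 0 0'; python3 g.py ".592 -.186 .081 172"; python3 hp.py
```

```text
clock: 15.75
position: [0.4692, -0.1671, 0.2818]
ee_rot: [0.226, 3.133, -0.0]
force: [0.7, 1.2, -2.2]
width: 0.212
gripper_force: 59.9
clock: 16.15
position: [0.4692, -0.166, 0.2752]
ee_rot: [0.219, 3.134, 0.0]
force: [-0.3, -1.4, -1.0]
width: 0.213
gripper_force: 60.0
.592 -.186 .081 172 (array([ 0.0006, -0.0027,  0.0012]), 0.0)
[ 0.4692 -0.166   0.2752] force [-0.3 -1.4 -1. ] [-0.21  0.09 -0.37]
toolx deg 172.00150517928708
scene 0.61 [-2.7  4.1]
side 0.64 [ 3.1 -0.8]
scene 0.63 [-3.4 -1.4]
side 0.91 [-1.6 -2.1]
expected [ 0.593  -0.1834  0.0823]
seen [ 0.5938 -0.1881  0.0881] [0.0081 0.0023 0.0038 0.0079]
```

```bash
python3 -m inch '0 -0.001 0.001 0 0; 0 -0.001 0.0015 0 0; 0 -0.001 0.0015 0 0'; python3 g.py ".592 -.186 .081 172"
```

```text
clock: 16.85
position: [0.4691, -0.1672, 0.274]
ee_rot: [0.217, 3.133, 0.0]
force: [1.1, 0.2, -0.3]
width: 0.215
gripper_force: 59.9
.592 -.186 .081 172 (array([ 0.0007, -0.0015,  0.    ]), 0.001)
[ 0.4691 -0.1672  0.274 ] force [ 1.1  0.2 -0.3] [ 0.05 -0.37  0.03]
toolx deg 172.0704654300032
```

The weight is now carried by the pockets at z≈0.081. Release, then check.

```bash
python3 -m inch '0 0 0.0005 0 0.03; 0 0 0.0005 0 0.05; 0 0 0.0005 0 0.06; 0 0 0.0005 0 0.06; 0 0 0.0005 0 0.06';python3 -m inch '0 0 0 0 0.06; 0 0 0 0 0.06'; python3 hp.py; python3 - <<'E'
from h import *
im=arm.get_image("side")[:,:,::-1]; a=cv2.resize(im[190:330,310:490],None,fx=4,fy=4,interpolation=3)
cv2.imwrite("pics/rel.png",a)
E
```

```text
clock: 17.35
position: [0.4688, -0.1674, 0.2734]
ee_rot: [-0.218, -3.134, 0.0]
force: [-0.5, 0.3, -0.6]
width: 0.598
gripper_force: 0.0
clock: 17.55
position: [0.4688, -0.1674, 0.2734]
ee_rot: [0.218, 3.134, -0.0]
force: [0.5, -0.5, 0.5]
width: 0.649
gripper_force: 0.0
scene 0.83 [-1.9  3.3]
side 0.72 [0.6 1.1]
scene 0.65 [-2.4  1.9]
side 0.92 [ 1.3 -0.8]
expected [ 0.5926 -0.1847  0.0804]
seen [ 0.5946 -0.1887  0.0806] [0.0035 0.0027 0.002  0.0037]
```

View pics/rel.png

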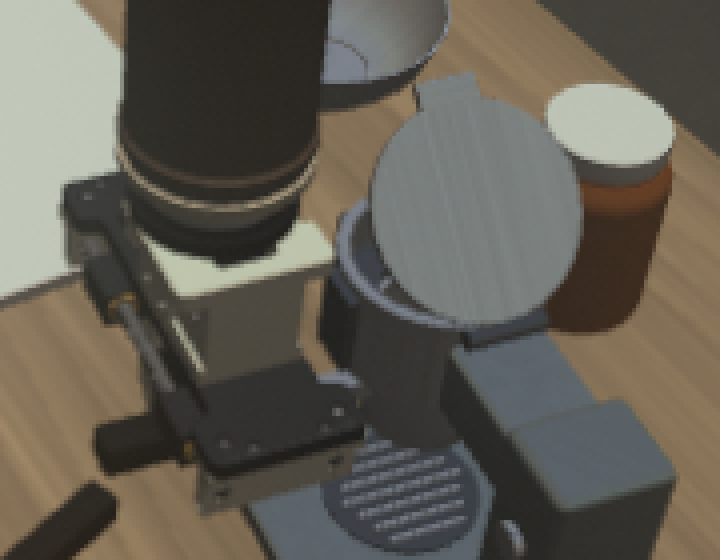

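The holder hangs level in the head with the gripper open around the handle. I'll back straight up and close the fingers to press the lid.

```bash
python3 -m inch '0 0 -0.02 0 0.065; 0 0 -0.06 0 0.065; 0 0 -0.11 0 0.05; 0 0 -0.16 0 0; 0 0 -0.21 0 0' 40; python3 -m inch '0 0 -0.03 0 0;  0 0 -0.03 0 0; 0 0 -0.03 0 0; 0 0 -0.03 0 0; 0 0 -0.03 0 0'; python3 - <<'E'
from h import *
s=arm.observe();X=R.from_rotvec(s["ee_rot"]).as_matrix();y=np.radians(-8)
p=np.array([.5925,-.186])+.019*np.array([-np.sin(y),np.cos(y)]);print(p)
for z in (.5,.379): print((X.T@(np.r_[p,z]-s["position"])).round(4))
E
python3 fit.py|head -1
```

```text
clock: 18.5
position: [0.4683, -0.1672, 0.4855]
ee_rot: [0.218, 3.134, 0.0]
force: [0.8, -0.2, -0.8]
width: 0.495
gripper_force: 0.0
clock: 19.0
position: [0.4685, -0.1674, 0.512]
ee_rot: [-0.218, -3.132, -0.001]
force: [0.4, -0.7, 0.7]
width: 0.058
gripper_force: 0.0
[ 0.59514429 -0.16718491]
[-0.1254  0.0177  0.0117]
[-0.1257  0.0177  0.1327]
pose [ 0.5915 -0.1878 -0.159   0.7588] -9.111833116144249 sd/px [0.0009 0.0008 0.0197 0.0195]
```

```bash
python3 - <<'E'
from h import *
for q,E in (("filter_holder",(.592,-.187,.081)),("holder_grip",(.468,-.169,.115))):
    rs=[]
    for i in range(3):
        for c in ("scene","side"):
            arm.get_image(c)
            for d in arm.place_of(c,q):
                p=np.array(d["point"])
                if np.hypot(*(p[::-1]-proj(c,E)[0]))<20: rs.append(ray(c,p)); break
    x,e=tri(rs);print(q,len(rs),x.round(4),np.round(e,4))
im=arm.get_image("side")[:,:,::-1]; cv2.imwrite("pics/rel2.png",cv2.resize(im[190:330,310:490],None,fx=4,fy=4,interpolation=3))
E
```

```text
filter_holder 5 [ 0.5851 -0.1879  0.0875] [0.0079 0.0017 0.0087 0.0187 0.0018]
holder_grip 6 [ 0.4655 -0.168   0.1215] [0.0059 0.0016 0.0033 0.0048 0.0104 0.0014]
```

View pics/rel2.png

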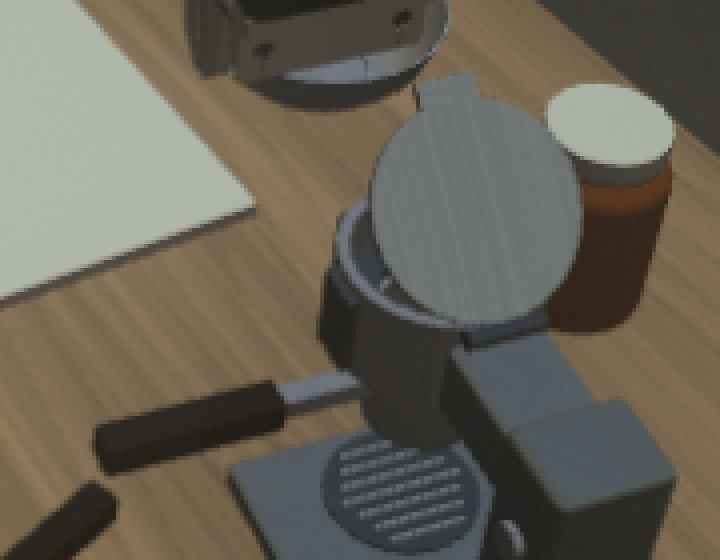

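The holder hangs by itself, handle (100–280, 400–450 in the crop) under the broad fin. One numeric check of level, then the lid.

```bash
python3 - <<'E'
from h import *
for a in (168,172,176):
    u=np.array([np.cos(np.radians(a)),np.sin(np.radians(a)),0])
    q=proj("side",[np.array([.592,-.187,.115])+u*k for k in (.08,.175)]); print(a,((q-[310,190])*4).round())
E
python3 -m inch '-0.04 0.006 0 0 0; -0.08 0.012 0 0 0; -0.11 0.018 0 0 0; -0.125 0.018 0 0 0; -0.125 0.018 0.005 0 0'; python3 -m inch '0 0 0.02 0 0; 0 0 0.04 0 0; 0 0 0.06 0 0; 0 0 0.08 0 0; 0 0 0.1 0 0'
```

```text
168 [[274. 399.]
 [ 89. 439.]]
172 [[279. 407.]
 [ 97. 457.]]
176 [[284. 415.]
 [107. 475.]]
clock: 22.25
position: [0.5968, -0.1667, 0.5077]
ee_rot: [0.217, 3.134, 0.001]
force: [0.0, -0.0, -0.9]
width: 0.001
gripper_force: 0.0
clock: 22.75
position: [0.5941, -0.167, 0.4078]
ee_rot: [0.219, 3.134, -0.001]
force: [-0.3, 0.4, 0.8]
width: 0.003
gripper_force: 0.4
```

The handle ends match a level holder at 171–172°. Press on down.

```bash
python3 -m inch '0 0 0.01 0 0; 0 0 0.018 0 0; 0 0 0.024 0 0; 0 0 0.028 0 0; 0 0 0.028 0 0'; python3 -m inch '0 0 0.002 0 0; 0 0 0.003 0 0;0 0 0.003 0 0'
```

```text
clock: 23.25
position: [0.595, -0.1669, 0.3803]
ee_rot: [-0.218, -3.134, 0.0]
force: [0.4, 0.9, 0.1]
width: 0.0
gripper_force: 0.0
clock: 23.55
position: [0.5952, -0.1668, 0.3792]
ee_rot: [0.218, 3.132, -0.001]
force: [-4.1, -0.5, 11.1]
width: 0.005
gripper_force: 5.5
```

An 11 N reaction at tip height 0.201 means the lid is shut. Retract and look.

```bash
python3 -m inch '0 0 0 0 0; 0 0 -0.03 0 0; 0 0 -0.07 0 0; 0 0 -0.12 0 0; 0.05 0 -0.15 0 0'; python3 -m inch '0.05 0 0 0 0; 0.1 0.04 0 0 0; 0.1 0.08 0 0 0;0.1 0.08 0 0 0'; python3 - <<'E'
from h import *
im=arm.get_image("side")[:,:,::-1]; cv2.imwrite("pics/end.png",cv2.resize(im[190:330,310:490],None,fx=4,fy=4,interpolation=3))
E
```

```text
clock: 24.05
position: [0.5553, -0.1611, 0.5267]
ee_rot: [0.217, 3.127, 0.001]
force: [0.4, -0.2, 1.5]
width: 0.004
gripper_force: 0.0
clock: 24.45
position: [0.4632, -0.0615, 0.5247]
ee_rot: [0.205, 3.132, 0.002]
force: [0.5, -0.6, 0.6]
width: 0.008
gripper_force: 0.0
```

View pics/end.png

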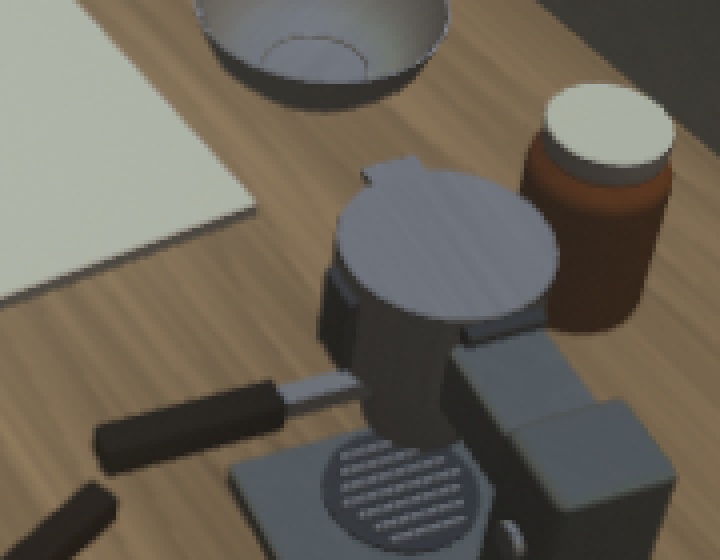

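The lid is flat on the head (tab at (395,170) in the crop), the holder hasn't moved, and the bowl and amber jar are where they were. Handing in.

```bash
python3 -m inch '0 0 0 0 0; 0 0 0 0 0'|head -2; python3 -c "from cell import arm; print(arm.sign_off())"
```

```text
clock: 24.7
position: [0.465, -0.0689, 0.523]
the job is handed in; nothing more can be done
None
```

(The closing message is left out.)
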